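# Close the packed picnic box and latch its lid

## Robot

A 6-joint arm with a two-finger parallel gripper is mounted at the origin on a cart in front of the work surface, level with it; the furniture and walls round the work are solid. World frame = base frame: x ahead of the robot, y to its left, z up, the work surface at z = 0. Lengths are in m, angles in rad, forces in N, time in s.
With the tool pointing down it reaches from about 0.35 to 0.775 m from the base axis. Payload 7.3 kg.
Tool frame: the origin (TCP) lies on the mounting face of the last link; the fingertips stand 178 mm ahead of it and the grasp point (between the pads) lies 159 mm ahead of it (robot.grip_depth is the distance from the TCP to the grasp point, in m); z points along the fingers, y is the line along which they close (so a half turn about z gives the same grasp; the last joint's range is limited). The gripper opens to 92 mm and grips with 3 to 60 N. Pads are 19 mm wide; open, the fingers measure 130 mm over their backs; the gripper's body (75 mm by 190 mm) begins 47 mm behind the grasp point.
Start: joints at [1.17, 0.342, 1.524, -0, 1.275, -0.146], TCP at [0.132, 0.508, 0.405] pointing down, gripper open.
Joint ranges: [-2.53, 2.53], [-0.77, 2.02], [0.04, 2.7], [-1, 4.14], [0.28, 2.66], [-3.11, 3.11]. Speed limits (rad/s): [2.57, 2.57, 3.14, 3.14, 3.14, 3.14].

## Interface

Orientations are given as [roll, pitch, yaw] about the fixed x, y, z axes, in that order (R = Rz(yaw) Ry(pitch) Rx(roll)).
In Python, from cell import observe, cams, robot, models gives the robot as it stands.
- The arm moves only by the shell command python3 -m jog 'ROWS' [FORCE]. ROWS is JSON, a list of rows, each a list of 3 entries, a list of its own where there are three numbers: the shift along the tool's x, y, z each as a share of 0.4 m, from -1 to 1, then the turn about the tool's z as a share of pi rad, from -1 to 1, then the closure, from 0 (fully open) to 1 (shut). In form: [[[x, y, z], turn, jaw], ...]. A call has 1 to 12 rows; each row is the pose to reach, as a shift and turn from the pose commanded when the call began, along the tool's axes at that moment, turning the shorter way round; what a row does not reach only later rows make up. A row lasts 1/8 s, in which the tool goes at most 62.5 mm and 10.7 degrees, less where a joint would pass 70% of its speed; a pose out of reach is approached as far as the arm can. A call with a number of a shift or a turn outside -1 to 1 is refused whole. A call with a gripper value outside its range is refused whole. The fingers move at their own pace and stop on an object; FORCE is the grip in N (left out, the last holds). Time passes only in rows, so rows that repeat a pose let the fingers close. It gives the time, the measured TCP pose, the force, the opening and the grip force at its end, in the units of the state.
- observe(): the state, without advancing time (a new reading comes with each control period).
- cams.read_camera(name): name is "side" or "top" or "wrist"; returns the picture (420x560x3 uint8, red, green, blue); there is no depth.
- cams.camera_model(name): a dict with "camera_matrix" (3x3 intrinsics, pixels), "k1" (the pictures are not rectified: a ray, as slopes to the right and down, at radius r is drawn at 1 + k1 r^2 times it, then the intrinsics apply), "pose" (4x4, takes a point from camera to world coordinates). Camera axes: x right, y down, z forward; pixel columns grow to the right and rows downward; lengths in m; the calibration is good to about 2 mm. A picture is of the moment at which its call begins: read the wrist's pose just before it. camera_model takes no time and is no camera call; for the wrist camera it gives the pose at the moment of the call.
- robot.hand_in(): hands the job in; it is judged then, once.
Trained networks look in the newest picture that a camera, given by its name, has taken for a name from the list of things; names that differ only in an ending like _2 or _b are one class to them, and where a whole thing is asked for, a point or a joint stands for the part that bears it (a point fixed in the world has none). Each returns a list of dicts, best first, with "confidence" (0 to 1); they miss things now and then, are a little off and sometimes report something else, mostly with a low value. They report only what shows in the picture. A call takes as long as a camera call.
- models.find_in(target, camera): "position" ([x, y, z] in m, in world coordinates, good to about 4 mm: the middle of the surface that is visible of it).
- models.pinpoint(target, camera): "position" ([x, y, z] in m, in world coordinates, good to about 4 mm: a listed point, or the origin of a listed thing).
The state is a dict: "time": time; "qpos": joint angles; "qvel": joint speeds; "joint_efforts": joint torques, N m; "tool_pos": TCP position; "tool_rot": TCP orientation; "contact_force": force on the tool from outside, world axes, zero at the start; "torque": the same for the moment, N m; "opening": finger opening in m; "grip_force": force on a finger pad.
Only numpy, scipy, OpenCV 4.12 (cv2) and the standard library are available. Lean on these libraries where they do the work, as an engineer would, in place of code of your own. Each camera call takes 0.05 s, during which the arm holds its last target. There are 200 camera calls.

## Task

The lid of the wooden picnic box has dried standing on edge in the wire rack. Lift it out and lay it flat on the worktop, batten up, then let go and take it again by its batten; close the box with it, tongue under the fixed strip at one end and the whole lid down flush in the rim, and swing the steel turnbutton squarely over the lid so that it cannot come off. Leave the jar, the kitchen timer and the mug where they stand.

Things in the scene. Friction and masses are not known exactly. Their poses are not given: they have to be found in the camera images.
- lid: Loose flat wooden lid, 0.18 to 0.29 kg: board 140 (x) x 112 (y) x 14 mm (z), tongue on its +x edge, batten across its top. Origin: middle of the board's underside; z up through the batten. At the start it stands on its tongue in the rack, +x down, batten facing the rack's +y, leaning a few degrees.
- lid_batten (a point): Middle of the batten, the lid's handle: 18 mm wide (x), 96 mm long (y, too long to grip by its ends), rising 26 mm above the board's top; this point is 13 mm above the board's top.
- lid_tongue (a point): Middle of the tongue's front edge. The tongue juts 12 mm from the board's +x edge, is 100 mm wide and 7 mm thick, its underside level with the board's.
- lid_edge (a point): Middle of the board's -x edge, 14 mm thick; at the start the top edge, about 167 mm above the worktop.
- box: Fixed open wooden box 194 (x) x 140 mm (y), rim 81 mm high, two eggs and a lemon in it. Origin on the worktop under the middle of the lid's seat. The -x end wall (x = -95.5 to -71.5 mm) carries the turnbutton; at the +x end is the fixed strip.
- box_seat (a point): Middle of the lid's seat, where its origin belongs, 66 mm above the worktop: a recess in the rim, 143 mm long (x = -71.5 to +71.5) and 116 mm wide, with a ledge all round at this height. Seated, the lid's axes match the box's and its top is 1 mm below the rim.
- box_strip (a point): Lower inner edge of the fixed strip at the box's +x end (x = +71.5 mm; underside 77, top 89 mm high). Under it is the tongue's pocket, 11 mm high, running to x = +86.5 mm. A level lid does not go in: tip the lid tongue end down by 12 to 14 degrees, slide the tongue under, then lower the other end.
- button (a joint): Angle of the turnbutton, rad; it stays where left (friction 0.07 N m). 0: wing points to the box's +y; negative: turned outward, clear of the lid (as at the start); growing, it turns clockwise seen from above; 1.571: points to the box's +x, squarely over the lid. Range -1.5 to 2.6. It cannot pass over a lid standing 2.5 mm proud.
- button_pivot (a point): Upright pivot of the steel turnbutton, x = -84.5, y = 0 mm in the box's frame, at half the wing's thickness (88.5 mm high). The wing is 50 mm long from here, 16 mm wide, 12 mm thick; its underside is 82.5 mm high, the screw's top 96 mm: a tipped lid's other end must pass over it.
- button_tip (a point): Rounded free end of the turnbutton's wing, at half its thickness, 50 mm from the pivot.
- rack: Fixed wire dish rack 138 (x) x 156 mm (y), origin on the worktop under its middle; upright wire loops 66 mm high stand every 22 mm along its y. The lid stands between two loops at y = -33 mm on wires 15 mm high; a fixed saucer 120 mm across stands at y = +55 mm, its top 135 mm high.
- jar: Loose glass jar with a green lid, 74 mm wide, 84 mm high, upright; origin under its middle. Leave it.
- timer: Loose red and cream kitchen timer, 62 mm wide, 61 mm high; origin under its middle. Leave it.
- mug: Loose orange mug, 81 x 113 mm with its handle, 101 mm high; origin under its middle. Leave it.

How it is judged:
By the outcome, as a careful person would: the job done as asked, in the order asked, and still so for the second after the job is handed in, with the robot touching nothing.
It also fails if it takes over 72 s, if anything falls off the work surface, if the arm or the gripper's body presses on something with over 40 N, if the wrist force passes 120 N, or if a joint passes its speed limit or range.

## Working session

There is one attempt and no reset: what is moved stays moved. The work goes in short steps, Python scripts to look and compute and a shell command to move; the robot and the scene stay as the last step left them, time stands still between calls to the robot, and variables do not carry over. Pictures are saved under pics/ and viewed, at most 14 in all, crops included, and the job is handed in when it is done.

```bash
ls; mkdir -p pics; cat > look.py <<'E'
import cv2,numpy as np
from cell import observe,cams,robot,models
E
python3 - <<'E'
from look import *
o=observe();print({k:np.round(v,3).tolist() for k,v in o.items()})
ims=[cams.read_camera(c) for c in("top","side")]
for n,i in zip(("top","side"),ims): cv2.imwrite(f"pics/{n}0.png",i[:,:,::-1])
for c in("top","side"):
  print(c,np.round(cams.camera_model(c)["pose"],3).tolist())
  for t in["lid","lid_batten","lid_tongue","lid_edge","box","box_seat","box_strip","button_pivot","button_tip","rack","jar","timer","mug"]:
    r=models.pinpoint(t,c)
    print(c,t,[(np.round(d["position"],3).tolist(),round(d["confidence"],2)) for d in r[:2]])
E
```

```text
pics
{'time': 0.0, 'qpos': [1.17, 0.343, 1.525, -0.0, 1.275, -0.146], 'qvel': [0.001, -0.0, -0.002, -0.001, -0.001, 0.0], 'joint_efforts': [0.001, -43.123, -24.423, 0.072, 0.056, -0.0], 'tool_pos': [0.132, 0.508, 0.404], 'tool_rot': [-3.14, -0.0, 2.887], 'contact_force': [0.031, -0.136, -0.452], 'torque': [0.029, -0.053, -0.048], 'grip_force': 0.0, 'opening': 0.092}
top [[-0.016, -0.994, 0.112, 0.449], [-1.0, 0.018, 0.019, -0.12], [-0.021, -0.112, -0.993, 1.161], [0.0, 0.0, 0.0, 1.0]]
top lid [([0.519, 0.074, 0.092], 0.6)]
top lid_batten [([0.53, 0.108, 0.004], 0.66), ([0.522, 0.102, 0.094], 0.61)]
top lid_tongue [([0.514, 0.077, 0.014], 0.8), ([0.717, -0.205, -0.002], 0.46)]
top lid_edge [([0.52, 0.085, 0.163], 0.61)]
top box [([0.516, -0.303, 0.001], 0.78), ([0.514, -0.303, 0.066], 0.37)]
top box_seat [([0.514, -0.304, 0.066], 0.66)]
top box_strip [([0.586, -0.293, 0.077], 0.95)]
top button_pivot [([0.429, -0.302, 0.089], 0.8)]
top button_tip [([0.401, -0.267, 0.088], 0.44)]
top rack [([0.528, 0.107, 0.005], 0.74)]
top jar [([0.709, -0.12, -0.003], 0.57)]
top timer [([0.72, -0.208, -0.002], 0.78)]
top mug [([0.696, -0.346, 0.001], 0.67)]
side [[0.969, -0.16, 0.191, 0.348], [-0.248, -0.657, 0.712, -0.947], [0.011, -0.737, -0.676, 0.918], [0.0, 0.0, 0.0, 1.0]]
side lid [([0.514, 0.073, 0.1], 0.85)]
side lid_batten [([0.524, 0.103, 0.096], 0.65)]
side lid_tongue [([0.516, 0.078, 0.013], 0.87)]
side lid_edge [([0.52, 0.089, 0.17], 0.78)]
side box [([0.515, -0.297, 0.002], 0.61), ([0.513, 0.071, 0.095], 0.32)]
side box_seat [([0.72, -0.21, -0.002], 0.74), ([0.514, -0.3, 0.067], 0.64)]
side box_strip [([0.586, -0.298, 0.079], 0.58)]
side button_pivot []
side button_tip [([0.397, -0.266, 0.089], 0.76)]
side rack []
side jar [([0.715, -0.116, 0.001], 0.85)]
side timer [([0.72, -0.213, -0.004], 0.91), ([0.53, 0.109, 0.004], 0.35)]
side mug [([0.692, -0.348, 0.001], 0.72)]
```

View pics/top0.png

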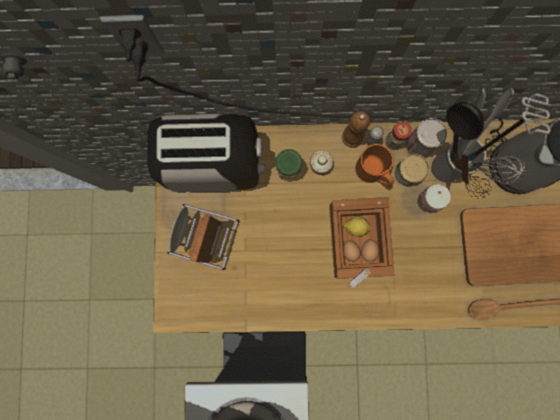

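View pics/side0.png

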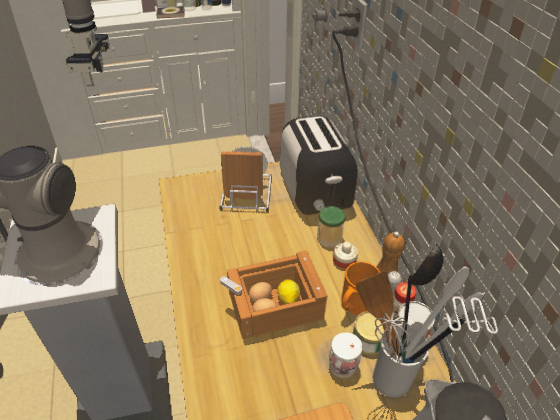

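The top picture shows the rack at about (203,237), turned roughly 13°, with the lid (brown) leaning in its middle. The box is at (362,238), with its button at (360,278) towards the robot and its strip at (360,203). The side picture shows the same: lid at (242,180), box at (277,295). The worktop between rack and box is clear. Next I enlarge both for their yaw angles.

```bash
python3 - <<'E'
import cv2,numpy as np
i=cv2.imread("pics/top0.png")
a=cv2.resize(i[195:280,160:245],(400,400),interpolation=cv2.INTER_CUBIC);b=cv2.resize(i[195:295,315:415],(400,400),interpolation=cv2.INTER_CUBIC)
cv2.imwrite("pics/crop0.png",np.hstack([a,b]))
E
cat >> look.py <<'E'
def ray2plane(c,uv,z):
    m=cams.camera_model(c);K=np.array(m["camera_matrix"]);P=np.array(m["pose"])
    uv=np.atleast_2d(np.float64(uv))
    p=cv2.undistortPoints(uv.reshape(-1,1,2),K,np.array([m["k1"],0,0,0.])).reshape(-1,2)
    d=np.c_[p,np.ones(len(p))]@P[:3,:3].T
    return P[:3,3]+d*((z-P[2,3])/d[:,2])[:,None]
def proj(c,X):
    m=cams.camera_model(c);K=np.array(m["camera_matrix"]);P=np.linalg.inv(np.array(m["pose"]))
    return cv2.projectPoints(np.float64(X).reshape(-1,1,3),cv2.Rodrigues(P[:3,:3])[0],P[:3,3],K,np.array([m["k1"],0,0,0.]))[0].reshape(-1,2)
E
```

```text
(no output)
```

View pics/crop0.png

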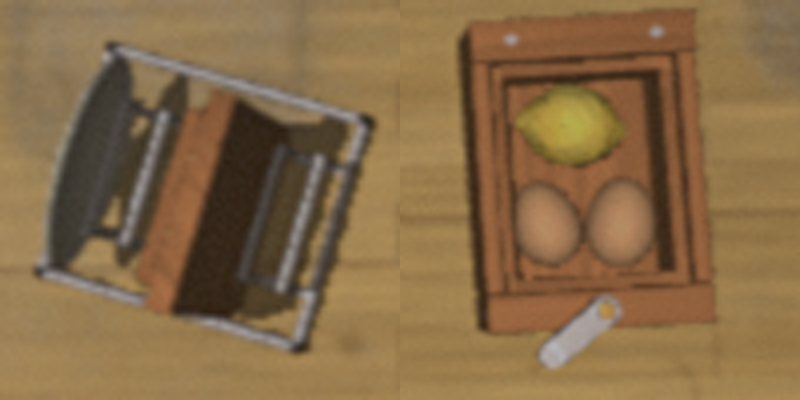

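The crop shows the rack base corners at crop pixels (110,48), (370,122), (298,345) and (40,270). The strip's outer corners are (470,25) and (693,10). The button wing runs from (607,308) to (550,355).

```bash
python3 - <<'E'
from look import *
s=85/400
R=np.array([[110,48],[370,122],[298,345],[40,270]])*s+[160,195]
for z in(0.01,):
  w=ray2plane("top",R,z)[:,:2];print("rack",w.round(4).tolist(),w.mean(0))
  d=(w[0]-w[1])+(w[3]-w[2]);print("n angle",np.degrees(np.arctan2(d[1],d[0])),np.linalg.norm(d)/2)
B=np.array([[70,25],[293,10]])/4+[315,195]
w=ray2plane("top",B,.089)[:,:2];d=w[0]-w[1];print("strip",w,np.degrees(np.arctan2(d[1],d[0]))-90)
B=np.array([[88,330],[315,320]])/4+[315,195]
w2=ray2plane("top",B,.081)[:,:2];d=w2[0]-w2[1];print("end",w2,np.degrees(np.arctan2(d[1],d[0]))-90)
d=w.mean(0)-w2.mean(0);print(np.degrees(np.arctan2(d[1],d[0])),np.linalg.norm(d))
w=ray2plane("top",np.array([[207,308],[148,357]])/4+[315,195],.094);print("btn",w)
e=np.array([.5195,.0865]);t=np.array([.132,.508]);psi=2.887
d=e-t;x=np.array([np.cos(psi),np.sin(psi)]);y=np.array([np.sin(psi),-np.cos(psi)])
print("shift tool",d@x,d@y)
E
```

```text
rack [[0.6144, 0.1649], [0.5694, 0.0168], [0.4448, 0.0577], [0.4891, 0.2033]] [0.5294237  0.11068571]
n angle 73.09628678471195 0.15348965212604226
strip [[ 0.60585171 -0.22600727]
 [ 0.61258984 -0.36399652]] 2.7955760341611864
end [[ 0.41825911 -0.23230406]
 [ 0.42208996 -0.3709192 ]] 1.5830576565032146
2.00245020124906 0.18916175777514505
btn [[ 0.43066072 -0.30316643  0.094     ]
 [ 0.40191097 -0.26658565  0.094     ]]
shift tool -0.4811645985929809 -0.3103210096994007
```

```bash
python3 -m jog '[[[-0.2,-0.128,0],0,0],[[-0.4,-0.256,0],0,0],[[-0.6,-0.385,0],0,0],[[-0.6,-0.385,0],0,0]]' 20 && python3 -m jog '[[[-0.2,-0.128,0],0,0],[[-0.4,-0.256,0],0.013,0],[[-0.6,-0.385,0],0.013,0],[[-0.6,-0.385,0],0.013,0],[[-0.6,-0.385,0],0.013,0],[[-0.6,-0.385,0],0.013,0]]'
python3 - <<'E'
from look import *
i=cams.read_camera("wrist");cv2.imwrite("pics/w1.png",i[:,:,::-1])
for t in["lid_edge","lid_batten","lid"]:
    for c in ("wrist",): print(t,[(np.round(d["position"],3).tolist(),round(d["confidence"],2)) for d in models.pinpoint(t,c)[:2]])
E
```

```text
time: 1.9
tool_pos: [0.3029, 0.3229, 0.405]
tool_rot: [3.141, 0.001, 2.887]
contact_force: [0.9, 0.6, 0.4]
opening: 0.0919
grip_force: 0.0
time: 2.65
tool_pos: [0.4967, 0.113, 0.4043]
tool_rot: [-3.141, 0.0, 2.842]
contact_force: [-0.2, 0.7, 0.3]
opening: 0.0914
grip_force: 0.0
lid_edge [([0.519, 0.086, 0.166], 0.89)]
lid_batten [([0.521, 0.103, 0.099], 0.62)]
lid [([0.515, 0.076, 0.095], 0.94)]
```

View pics/w1.png

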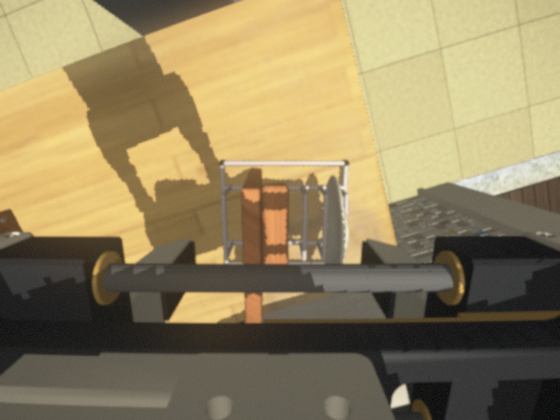

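The wrist picture shows the rack square with the gripper. The lid edge is at column 253, the batten at 275 and the saucer at 337. I go over the edge, down, and grip.

```bash
python3 -m jog '[[[-0.073,-0.047,0],0,0],[[-0.073,-0.047,0.05],0,0],[[-0.073,-0.047,0.15],0,0],[[-0.073,-0.047,0.25],0,0],[[-0.073,-0.047,0.253],0,0],[[-0.073,-0.047,0.253],0,0],[[-0.073,-0.047,0.253],0,1],[[-0.073,-0.047,0.253],0,1],[[-0.073,-0.047,0.253],0,1],[[-0.073,-0.047,0.253],0,1],[[-0.073,-0.047,0.253],0,1]]' 25
```

```text
time: 4.22
tool_pos: [0.5178, 0.0884, 0.3035]
tool_rot: [3.142, -0.0, 2.846]
contact_force: [0.0, -0.3, 0.0]
opening: 0.0463
grip_force: 0.0
```

```bash
python3 -m jog '[[[0,0,0],0,1],[[0,0,0],0,1],[[0,0,0],0,1],[[0,0,0],0,1],[[0,0,0],0,1],[[0,0,0],0,1]]' 25; python3 -m jog '[[[0,0,-0.05],0,1],[[0,0,-0.1],0,1],[[0,0,-0.2],0,1],[[0,0,-0.3],0,1],[[0,0,-0.3],0,1],[[0,0,-0.3],0,1]]'
python3 - <<'E'
from look import *
i=cams.read_camera("side");cv2.imwrite("pics/s2.png",cv2.resize(i[90:300,140:420,::-1],None,fx=2,fy=2))
for t in["lid_edge","lid_tongue","lid_batten"]:print(t,[(np.round(d["position"],3).tolist(),round(d["confidence"],2)) for d in models.pinpoint(t,"side")[:2]])
E
```

```text
time: 4.97
tool_pos: [0.5175, 0.0871, 0.3035]
tool_rot: [-3.138, -0.001, 2.847]
contact_force: [-1.6, -8.3, 1.9]
opening: 0.0154
grip_force: 24.7
time: 5.72
tool_pos: [0.5174, 0.0884, 0.4221]
tool_rot: [-3.141, -0.002, 2.846]
contact_force: [-0.7, -0.0, -3.5]
opening: 0.0138
grip_force: 25.0
lid_edge [([0.519, 0.094, 0.286], 0.93)]
lid_tongue [([0.52, 0.086, 0.131], 0.7), ([0.516, 0.093, 0.288], 0.19)]
lid_batten []
```

View pics/s2.png

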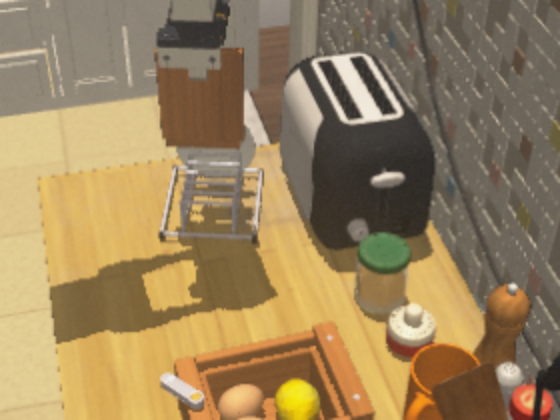

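The side crop shows the lid at crop (200,90), hanging square in the gripper and well clear above the rack loops. I carry it to the free area and turn it so the batten faces +x.

```bash
python3 -m jog '[[[-0.08,-0.13,0],0,1],[[-0.16,-0.26,0],0.05,1],[[-0.232,-0.396,0],0.1,1],[[-0.232,-0.396,0],0.15,1],[[-0.232,-0.396,0],0.2,1],[[-0.232,-0.396,0],0.25,1],[[-0.232,-0.396,0],0.3,1],[[-0.232,-0.396,0],0.35,1],[[-0.232,-0.396,0],0.394,1],[[-0.232,-0.396,0],0.394,1],[[-0.232,-0.396,0],0.394,1]]'; python3 -m jog '[[[0,0,0.1],0,1],[[0,0,0.2],0,1],[[0,0,0.3],0,1],[[0,0,0.315],0,1],[[0,0,0.315],0,1]]'; python3 - <<'E'
from look import *
print(models.pinpoint) if 0 else None
cams.read_camera("side");cams.read_camera("top")
for c in("side","top"):
  for t in["lid_edge","lid_tongue"]:print(t,[(np.round(d["position"],3).tolist(),round(d["confidence"],2)) for d in models.pinpoint(t,c)[:2]])
E
```

```text
time: 7.3
tool_pos: [0.5604, -0.0902, 0.423]
tool_rot: [-3.141, -0.0, 1.611]
contact_force: [-0.0, 0.1, -2.9]
opening: 0.0137
grip_force: 25.0
time: 7.92
tool_pos: [0.5608, -0.0903, 0.2982]
tool_rot: [3.141, 0.0, 1.609]
contact_force: [0.3, 0.9, -2.5]
opening: 0.0138
grip_force: 25.0
lid_edge [([0.564, -0.086, 0.162], 0.69)]
lid_tongue [([0.558, -0.091, 0.007], 0.8)]
lid_edge []
lid_tongue []
```

Bottom about 8–10 mm above the worktop; I creep down until contact.

```bash
python3 -m jog '[[[0,0,0.012],0,1],[[0,0,0.016],0,1],[[0,0,0.018],0,1]]';python3 -m jog '[[[0,0,0.003],0,1],[[0,0,0.003],0,1]]'; python3 -m jog '[[[0,0,0.003],0,1],[[0,0,0.003],0,1]]'
```

```text
time: 8.6
tool_pos: [0.5604, -0.0902, 0.29]
tool_rot: [-3.141, -0.0, 1.608]
contact_force: [0.0, -0.1, -2.7]
opening: 0.0137
grip_force: 25.0
time: 8.85
tool_pos: [0.5604, -0.0902, 0.2898]
tool_rot: [3.141, 0.0, 1.608]
contact_force: [-1.5, -0.2, 3.2]
opening: 0.0138
grip_force: 25.0
time: 9.1
tool_pos: [0.5605, -0.0905, 0.2896]
tool_rot: [3.14, 0.001, 1.608]
contact_force: [-3.7, -1.2, 11.5]
opening: 0.014
grip_force: 25.0
```

```bash
python3 -m jog '[[[0,0,-0.004],0,1],[[0,0,-0.004],0,0.67],[[0,0,-0.004],0,0.67],[[0,0,-0.004],0,0.67],[[0,-0.02,-0.004],0,0.67],[[0,-0.045,-0.004],0,0.67],[[0,-0.07,-0.004],0,0.67],[[0,-0.07,-0.004],0,0.67],[[0,-0.07,-0.004],0,0.67]]'
python3 - <<'E'
from look import *
i=cams.read_camera("side")
cv2.imwrite("pics/s3.png",cv2.resize(i[100:300,140:400,::-1],None,fx=2,fy=2))
for t in["lid_edge","lid_tongue","lid_batten"]:print(t,[(np.round(d["position"],3).tolist(),round(d["confidence"],2)) for d in models.pinpoint(t,"side")[:2]])
E
```

```text
time: 10.22
tool_pos: [0.5325, -0.0913, 0.2897]
tool_rot: [3.141, 0.0, 1.608]
contact_force: [0.8, -0.3, 0.8]
opening: 0.0303
grip_force: 0.1
lid_edge [([0.525, -0.091, 0.15], 0.91), ([0.514, -0.3, 0.07], 0.63)]
lid_tongue [([0.554, -0.091, -0.005], 0.75)]
lid_batten [([0.564, -0.088, 0.083], 0.84)]
```

View pics/s3.png

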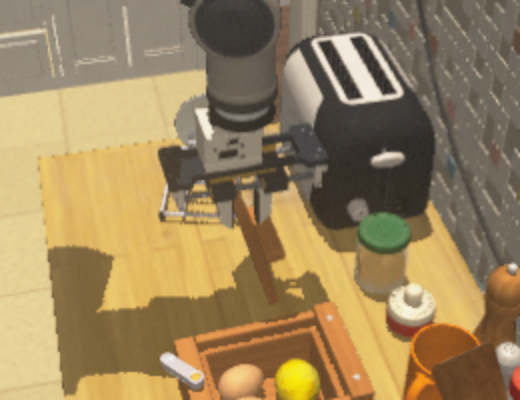

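The crop shows the lid leaning towards the robot between the fingers, with its edge at (240,190) and its tongue foot at (272,300). This is the right direction. I open fully, and the lid follows the near finger.

```bash
python3 -m jog '[[[0,0,0],0,0.5],[[0,0,0],0,0.3],[[0,0,0],0,0.1],[[0,0,0],0,0],[[0,0,0],0,0],[[0,0,0],0,0],[[0,0,0],0,0],[[0,0,0],0,0],[[0,0,0],0,0]]'
python3 - <<'E'
from look import *
i=cams.read_camera("side")
cv2.imwrite("pics/s4.png",cv2.resize(i[100:300,140:400,::-1],None,fx=2,fy=2))
for t in["lid_edge","lid_tongue","lid_batten"]:print(t,[(np.round(d["position"],3).tolist(),round(d["confidence"],2)) for d in models.pinpoint(t,"side")[:2]])
E
```

```text
time: 11.55
tool_pos: [0.5324, -0.0912, 0.2895]
tool_rot: [3.142, -0.0, 1.608]
contact_force: [-0.4, 0.0, -0.8]
opening: 0.0918
grip_force: 0.2
lid_edge [([0.494, -0.089, 0.141], 0.79)]
lid_tongue [([0.557, -0.09, -0.002], 0.94)]
lid_batten [([0.544, -0.091, 0.085], 0.84)]
```

```bash
python3 -m jog '[[[0,-0.03,0.01],0,0],[[0,-0.055,0.022],0,0],[[0,-0.077,0.042],0,0],[[0,-0.1,0.068],0,0],[[0,-0.123,0.095],0,0],[[0,-0.123,0.1],0,0]]'
python3 - <<'E'
from look import *
cams.read_camera("side")
for t in["lid_edge","lid_tongue","lid_batten"]:print(t,[(np.round(d["position"],3).tolist(),round(d["confidence"],2)) for d in models.pinpoint(t,"side")[:2]])
E
```

```text
time: 12.5
tool_pos: [0.4823, -0.093, 0.2484]
tool_rot: [-3.139, -0.001, 1.608]
contact_force: [-2.9, 0.3, 1.4]
opening: 0.0919
grip_force: 1.0
lid_edge [([0.44, -0.09, 0.1], 0.84)]
lid_tongue [([0.56, -0.093, 0.002], 0.7)]
lid_batten [([0.509, -0.092, 0.071], 0.97)]
```

```bash
python3 -m jog '[[[0,-0.02,0.02],0,0],[[0,-0.038,0.042],0,0],[[0,-0.053,0.062],0,0],[[0,-0.067,0.08],0,0],[[0,-0.078,0.1],0,0],[[0,-0.08,0.104],0,0]]'
python3 - <<'E'
from look import *
i=cams.read_camera("side")
cv2.imwrite("pics/s5.png",cv2.resize(i[100:300,140:400,::-1],None,fx=2,fy=2))
for t in["lid_edge","lid_tongue","lid_batten"]:print(t,[(np.round(d["position"],3).tolist(),round(d["confidence"],2)) for d in models.pinpoint(t,"side")[:2]])
E
```

```text
time: 13.45
tool_pos: [0.4511, -0.0942, 0.2074]
tool_rot: [-3.141, -0.0, 1.608]
contact_force: [-0.2, -0.8, -0.2]
opening: 0.0919
grip_force: 0.0
lid_edge [([0.404, -0.093, 0.008], 0.86)]
lid_tongue [([0.559, -0.09, 0.001], 0.75)]
lid_batten [([0.477, -0.093, 0.029], 0.65)]
```

View pics/s5.png

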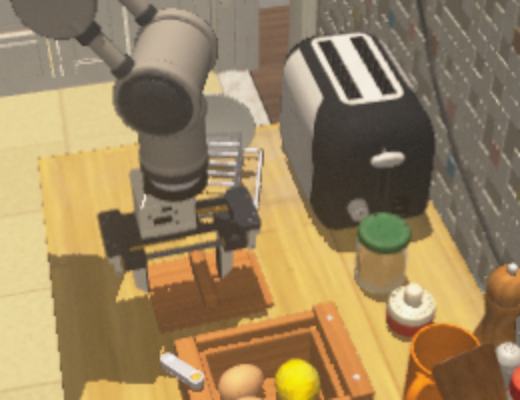

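The side crop shows the lid flat on the worktop, batten up, with its corners at about (150,265), (255,250), (272,300) and (160,330); the fingers are clear of it. I raise the arm and measure the lid and box from several views.

```bash
python3 -m jog '[[[0,0,-0.15],0,0],[[0,0.02,-0.3],0,0],[[0,0.03,-0.4],0,0],[[0,0.04,-0.4],0,0],[[0,0.04,-0.4],0,0]]'
cat > multi.py <<'E'
from look import *
def many(cs,ts,n=2):
  for c in cs:
    acc={t:[] for t in ts}
    for _ in range(n):
      cams.read_camera(c)
      for t in ts:
        for d in models.pinpoint(t,c)[:1]:
          if d["confidence"]>.4: acc[t].append(d["position"])
    for t in ts: print(c,t,np.round(np.mean(acc[t],0),4).tolist() if acc[t] else None,len(acc[t]), np.round(np.ptp(acc[t],0),3).tolist() if acc[t] else "")
E
python3 - <<'E'
from multi import *
many(["wrist","top"],["lid","lid_edge","lid_tongue","lid_batten"],2)
i=cams.read_camera("wrist");j=cams.read_camera("top")
cv2.imwrite("pics/w6.png",i[:,:,::-1]);cv2.imwrite("pics/t6.png",j[:,:,::-1])
a=cv2.resize(i,(533,400));b=cv2.resize(j[195:295,240:415],(700,400))
cv2.imwrite("pics/c6.png",np.vstack([cv2.resize(i,(400,300)),cv2.resize(j[200:300,270:403],(400,300))])[:,:,::-1])
E
```

```text
time: 14.28
tool_pos: [0.4672, -0.0935, 0.3673]
tool_rot: [-3.141, -0.0, 1.608]
contact_force: [-0.6, -0.2, -0.6]
opening: 0.0916
grip_force: 0.0
wrist lid [0.4785, -0.0963, -0.0013] 1 [0.0, 0.0, 0.0]
wrist lid_edge [0.4081, -0.0936, 0.0072] 2 [0.0, 0.005, 0.0]
wrist lid_tongue [0.558, -0.0928, 0.0038] 2 [0.002, 0.0, 0.001]
wrist lid_batten [0.477, -0.0913, 0.0279] 1 [0.0, 0.0, 0.0]
top lid None 0 
top lid_edge None 0 
top lid_tongue [0.4344, -0.3038, 0.0911] 1 [0.0, 0.0, 0.0]
top lid_batten None 0
```

View pics/c6.png

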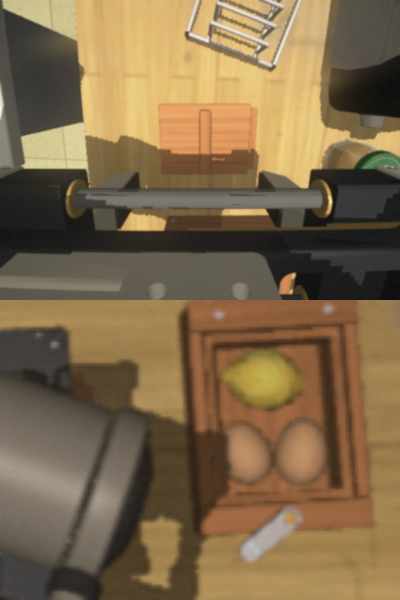

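The top half (wrist view) shows the lid at (205,138) with its batten upright in the picture, square with the gripper. The bottom half (top view) shows the untouched box at (283,415) and the button at (270,533). I fit the lid's edges by code.

```bash
cat >> look.py <<'E'
def edge(img,axis,rng,lo,hi):
    """strongest gradient: axis='row': for columns in rng, row in lo..hi ; 'col': for rows in rng, column in lo..hi"""
    g=cv2.GaussianBlur(img,(5,5),1).astype(float)
    d=np.abs(np.gradient(g,axis=0 if axis=='row' else 1)).sum(2)
    P=[]
    for k in range(*rng,2):
        v=d[lo:hi,k] if axis=='row' else d[k,lo:hi]
        m=int(v.argmax())
        if 0<m<len(v)-1:
            m+=(v[m+1]-v[m-1])/(2*(2*v[m]-v[m-1]-v[m+1])+1e-9)
        P.append((k,lo+m) if axis=='row' else (lo+m,k))
    P=np.array(P)
    for _ in range(3):
        x,y,x0,y0=cv2.fitLine(np.float32(P),cv2.DIST_HUBER,0,.01,.01).ravel()
        r=np.abs((P[:,0]-x0)*y-(P[:,1]-y0)*x); P=P[r<max(1.0,2*np.median(r))]
    return P,r
E
python3 - <<'E'
from look import *
i=cv2.imread("pics/w6.png")
o=observe();print(np.round(o["tool_pos"],4),np.round(o["tool_rot"],4)); print(np.round(cams.camera_model("wrist")["pose"],3).tolist())
ps=o["tool_rot"][2];X=np.array([np.cos(ps),np.sin(ps)]);Y=np.array([np.sin(ps),-np.cos(ps)])
def rep(n,e,z):
    P,r=e;w=ray2plane("wrist",P,z)[:,:2]-o["tool_pos"][:2];t=np.c_[w@X,w@Y]
    x,y,x0,y0=cv2.fitLine(np.float32(t*1000),cv2.DIST_L2,0,.01,.01).ravel()
    print(n,len(P),P.mean(0).round(1),"mean tool xy mm",t.mean(0)*1e3,"dir deg",np.degrees(np.arctan2(y,x)))
rep("side +y",edge(i,'row',(235,340),136,156),.014)
rep("edge -x",edge(i,'col',(155,235),214,236),.014)
rep("board +x",edge(i,'col',(155,235),340,352),.014)
rep("batten -x",edge(i,'col',(165,235),272,285),.04)
rep("batten +x",edge(i,'col',(165,235),290,302),.04)
rep("batten end",edge(i,'row',(281,294),146,166),.04)
E
```

```text
[ 0.4673 -0.0937  0.3679] [ 3.1415e+00 -1.0000e-04  1.6081e+00]
[[0.999, 0.036, 0.009, 0.463], [0.037, -0.968, -0.246, -0.027], [-0.001, 0.247, -0.969, 0.348], [0.0, 0.0, 0.0, 1.0]]
side +y 46 [287.  143.8] mean tool xy mm [57.04666926  7.8699178 ] dir deg 89.82013
edge -x 36 [222.8 192.7] mean tool xy mm [  3.33561944 -63.17672775] dir deg -0.3159951
board +x 29 [347.9 184.7] mean tool xy mm [12.53885291 75.49923791] dir deg -0.110050194
batten -x 22 [277.3 192.5] mean tool xy mm [ 8.700649   -2.45223299] dir deg -0.38199526
batten +x 29 [296.3 193.6] mean tool xy mm [ 7.5485237  17.02151001] dir deg -1.008405
batten end 7 [287.  152.3] mean tool xy mm [49.4146324   7.17711254] dir deg -88.66395
```

```bash
python3 -m jog '[[[-0.15,0.015,0],0,0],[[-0.3,0.03,0],0,0],[[-0.45,0.045,0],0,0],[[-0.6,0.063,0],0,0],[[-0.668,0.063,0],0,0],[[-0.668,0.063,0],0,0],[[-0.668,0.063,0],0,0]]'
python3 - <<'E'
from multi import *
i=cams.read_camera("wrist");o=observe()
cv2.imwrite("pics/w7.png",i[:,:,::-1])
print(np.round(o["tool_pos"],4),np.round(o["tool_rot"],4))
many(["wrist"],["box","box_seat","box_strip","button_pivot","button_tip"],3)
E
```

```text
time: 16.25
tool_pos: [0.5025, -0.359, 0.3676]
tool_rot: [-3.141, -0.001, 1.608]
contact_force: [-0.5, 0.8, -0.9]
opening: 0.092
grip_force: 0.0
[ 0.5026 -0.3586  0.3679] [-3.1414e+00 -8.0000e-04  1.6091e+00]
wrist box [0.5125, -0.2972, -0.0013] 3 [0.002, 0.001, 0.003]
wrist box_seat [0.5138, -0.2974, 0.0637] 3 [0.006, 0.004, 0.003]
wrist box_strip [0.5857, -0.2958, 0.0775] 3 [0.003, 0.003, 0.005]
wrist button_pivot [0.4293, -0.3035, 0.09] 3 [0.002, 0.002, 0.002]
wrist button_tip [0.3993, -0.2667, 0.087] 3 [0.001, 0.002, 0.001]
```

View pics/w7.png

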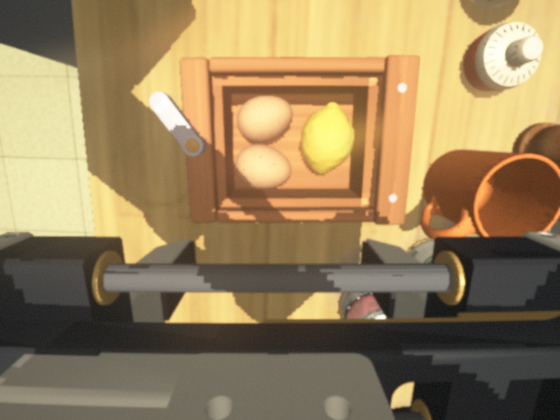

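The wrist view shows the whole box: end wall at columns 182–210, strip at 388–418 with screws at (402,88) and (393,198), side rims at rows about 58 and 221, and the button pivot at (193,145). I fit its edges in the same tool frame as the lid's.

```bash
cat > fit7.py <<'E'
from look import *
i=cv2.imread("pics/w7.png")
o=observe();ps=o["tool_rot"][2];X=np.array([np.cos(ps),np.sin(ps)]);Y=np.array([np.sin(ps),-np.cos(ps)])
def rep(n,e,z):
    P,r=e;W=ray2plane("wrist",P,z)[:,:2];w=W-o["tool_pos"][:2];t=np.c_[w@X,w@Y]
    x,y,x0,y0=cv2.fitLine(np.float32(t*1000),cv2.DIST_L2,0,.01,.01).ravel()
    print(n,len(P),P.mean(0).round(1),"tool xy mm",(t.mean(0)*1e3).round(2),"dir %.2f"%(np.degrees(np.arctan(y/x)) if abs(x)>abs(y) else 90-np.degrees(np.arctan(x/y))))
rep("rim +y out",edge(i,'row',(220,380),50,65),.081)
rep("rim -y out",edge(i,'row',(225,335),215,229),.081)
rep("recess +y",edge(i,'row',(225,365),68,80),.081)
rep("recess -y",edge(i,'row',(225,365),203,214),.081)
rep("end -x out",edge(i,'col',(160,215),178,195),.081)
rep("recess -x",edge(i,'col',(85,200),204,216),.081)
rep("strip out",edge(i,'col',(65,215),404,424),.089)
rep("strip in",edge(i,'col',(90,195),378,394),.089)
print("pivot",ray2plane("wrist",[[193,145]],.096))
E
python3 fit7.py; python3 - <<'E'
import cv2
i=cv2.imread("pics/w7.png")
print(i[52:84:1,300].sum(1).tolist()); print(i[200:228,300].sum(1).tolist())
print(i[120,176:240].sum(1).tolist()); print(i[160,370:425].sum(1).tolist())
E
```

```text
rim +y out 80 [299.   56.2] tool xy mm [128.39  15.21] dir 90.03
rim -y out 37 [284.7 219.1] tool xy mm [-7.9   4.31] dir 89.93
recess +y 66 [295.5  76.5] tool xy mm [112.94  12.55] dir 90.03
recess -y 58 [300.2 209.2] tool xy mm [ 1.4  18.21] dir 86.99
end -x out 28 [187. 187.] tool xy mm [ 21.46 -82.47] dir -0.25
recess -x 33 [213.6 142.8] tool xy mm [ 59.1  -56.99] dir 3.37
strip out 50 [414.  122.2] tool xy mm [ 76.48 110.1 ] dir -0.07
strip in 53 [381.8 142. ] tool xy mm [60.36 84.64] dir -0.09
pivot [[ 0.42966281 -0.30384972  0.096     ]]
[600, 598, 602, 597, 563, 509, 500, 525, 537, 548, 545, 550, 549, 546, 543, 533, 511, 471, 425, 357, 304, 263, 265, 292, 372, 469, 516, 532, 542, 540, 537, 532]
[505, 511, 511, 513, 510, 497, 446, 362, 312, 294, 334, 428, 492, 521, 533, 535, 539, 538, 511, 444, 344, 318, 342, 362, 345, 338, 337, 333]
[749, 749, 749, 749, 751, 752, 752, 746, 711, 589, 443, 380, 378, 440, 526, 557, 558, 556, 556, 552, 561, 563, 569, 574, 575, 573, 568, 562, 557, 556, 551, 534, 501, 445, 370, 296, 274, 311, 422, 490, 517, 520, 524, 524, 527, 514, 470, 378, 295, 261, 253, 244, 251, 252, 261, 285, 367, 489, 553, 557, 537, 512, 525, 547]
[519, 511, 483, 405, 339, 310, 297, 284, 279, 301, 356, 432, 483, 505, 519, 513, 513, 510, 508, 516, 512, 508, 497, 498, 500, 511, 513, 521, 531, 535, 525, 527, 523, 528, 517, 512, 516, 509, 500, 506, 538, 586, 610, 612, 614, 607, 604, 610, 615, 624, 626, 634, 632, 638, 640]
```

```bash
python3 - <<'E'
from look import *
o=observe();ps=o["tool_rot"][2];X=np.array([np.cos(ps),np.sin(ps)]);Y=np.array([np.sin(ps),-np.cos(ps)])
f=lambda uv,z:(lambda w:np.round([w@X*1e3,w@Y*1e3],1).tolist())(ray2plane("wrist",[uv],z)[0,:2]-o["tool_pos"][:2])
print("y: outer",f((300,56.2),.081),f((300,219.1),.081),f((300,220),.081))
print("y: recess top",f((300,70.3),.081),f((300,211),.081)); print("y: ledge",f((300,76.3),.066),f((300,206.5),.066))
print("x: outer",f((185,120),.081),"recess top",f((209.5,120),.081),"ledge",f((213.6,120),.066))
print("x: strip in top",f((381,160),.089),"bottom",f((381,160),.077),"ledge",f((373,160),.066),"strip out",f((412,160),.089))
print("pivot",f((193,145),.096))
E
```

```text
y: outer [128.3, 16.0] [-7.9, 18.2] [-8.7, 18.2]
y: recess top [117.6, 16.1] [-0.3, 18.1]
y: ledge [115.7, 17.2] [0.3, 19.1]
x: outer [78.8, -80.2] recess top [78.7, -59.4] ledge [79.4, -59.0]
x: strip in top [46.0, 85.1] bottom [45.1, 89.1] ledge [44.2, 85.4] strip out [46.2, 111.5]
pivot [58.6, -70.6]
```

```bash
python3 -m jog '[[[0.15,-0.01,0],0,0.3],[[0.3,-0.02,0],0,0.5],[[0.45,-0.03,0],0,0.55],[[0.6,-0.046,0],0,0.55],[[0.668,-0.046,0],0,0.55],[[0.668,-0.046,0],0,0.55],[[0.668,-0.046,0],0,0.55],[[0.668,-0.046,0],0,0.55]]'; python3 -m jog '[[[0,0,0.1],0,0.55],[[0,0,0.2],0,0.55],[[0,0,0.3],0,0.55],[[0,0,0.4],0,0.55],[[0,0,0.425],0,0.55],[[0,0,0.425],0,0.55],[[0,0,0.425],0,1],[[0,0,0.425],0,1],[[0,0,0.425],0,1],[[0,0,0.425],0,1],[[0,0,0.425],0,1],[[0,0,0.425],0,1]]' 20
```

```text
time: 18.2
tool_pos: [0.4743, -0.0946, 0.3678]
tool_rot: [-3.142, 0.0, 1.607]
contact_force: [0.2, -0.7, -0.8]
opening: 0.0412
grip_force: 0.0
time: 19.7
tool_pos: [0.4747, -0.0935, 0.199]
tool_rot: [3.139, 0.001, 1.608]
contact_force: [1.0, 0.4, 7.2]
opening: 0.0179
grip_force: 20.0
```

```bash
python3 -m jog '[[[0,0,-0.03],0,1],[[0,0,-0.1],0,1],[[0,0,-0.2],0,1],[[0,0,-0.3],0,1],[[-0.1,0.01,-0.3],0,1],[[-0.2,0.02,-0.3],0,1],[[-0.3,0.03,-0.3],0,1],[[-0.4,0.04,-0.3],0,1],[[-0.5,0.045,-0.3],0,1],[[-0.518,0.045,-0.3],0,1],[[-0.518,0.045,-0.3],0,1],[[-0.518,0.045,-0.3],0,1]]' 20
python3 - <<'E'
from multi import *
i=cams.read_camera("side");o=observe()
cv2.imwrite("pics/s8.png",cv2.resize(i[170:370,190:390,::-1],None,fx=3,fy=3,interpolation=cv2.INTER_CUBIC))
print(np.round(o["tool_pos"],4),o["tool_rot"][2],np.round(o["contact_force"],1),np.round(o["torque"],2),o["opening"])
many(["side","top"],["lid_tongue","lid_edge","lid_batten","lid","box_strip"],1)
E
```

```text
time: 21.2
tool_pos: [0.4997, -0.2986, 0.3179]
tool_rot: [-3.141, -0.001, 1.609]
contact_force: [1.0, -0.6, -1.9]
opening: 0.0177
grip_force: 20.0
[ 0.4998 -0.2986  0.318 ] 1.6093916938064479 [-0.   0.5 -3.1] [-0.07  0.04  0.03] 0.01799638586236004
side lid_tongue [0.5831, -0.2961, 0.12] 1 [0.0, 0.0, 0.0]
side lid_edge [0.4303, -0.3007, 0.1285] 1 [0.0, 0.0, 0.0]
side lid_batten [0.5017, -0.3011, 0.1478] 1 [0.0, 0.0, 0.0]
side lid [0.4996, -0.3014, 0.1204] 1 [0.0, 0.0, 0.0]
side box_strip [0.5828, -0.2973, 0.0754] 1 [0.0, 0.0, 0.0]
top lid_tongue [0.5836, -0.2972, 0.122] 1 [0.0, 0.0, 0.0]
top lid_edge [0.4321, -0.3015, 0.1222] 1 [0.0, 0.0, 0.0]
top lid_batten [0.5027, -0.3003, 0.1153] 1 [0.0, 0.0, 0.0]
top lid [0.5013, -0.3008, 0.1143] 1 [0.0, 0.0, 0.0]
top box_strip None 0
```

View pics/s8.png

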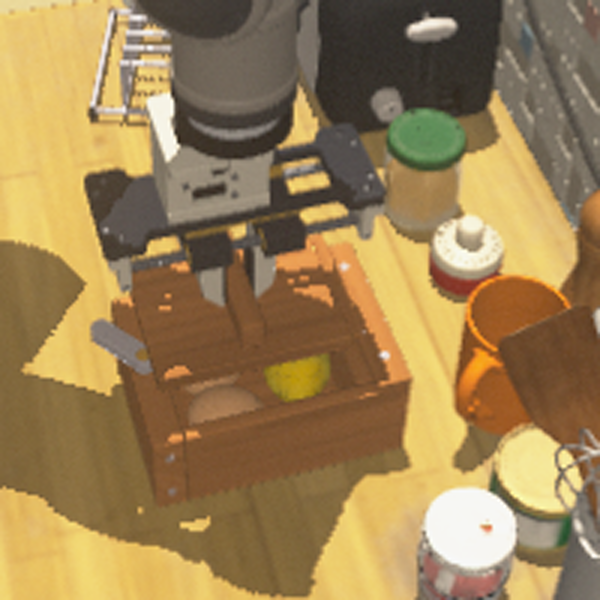

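The crop shows the lid level over the box, batten in the fingers at (245,290). Its near end is over the button's pivot (145,355), and the wing still points outward. I shift 3 mm back and lower until the end rests on the pivot screw.

```bash
python3 -m jog '[[[-0.003,-0.008,0.02],0,1],[[-0.003,-0.008,0.045],0,1],[[-0.003,-0.008,0.05],0,1],[[-0.003,-0.008,0.05],0,1]]'; python3 -m jog '[[[0,0,0.004],0,1],[[0,0,0.004],0,1]]';  python3 -m jog '[[[0,0,0.004],0,1],[[0,0,0.004],0,1]]'
```

```text
time: 22.35
tool_pos: [0.4967, -0.3011, 0.2975]
tool_rot: [-3.141, -0.0, 1.608]
contact_force: [0.1, 0.3, -2.5]
opening: 0.0178
grip_force: 20.0
time: 22.6
tool_pos: [0.4967, -0.3011, 0.2964]
tool_rot: [3.141, 0.0, 1.608]
contact_force: [-1.0, -0.1, -3.1]
opening: 0.0178
grip_force: 20.0
time: 22.85
tool_pos: [0.4967, -0.3011, 0.2947]
tool_rot: [3.141, 0.0, 1.608]
contact_force: [0.6, 0.2, -2.6]
opening: 0.0178
grip_force: 20.0
```

```bash
python3 -m jog '[[[0,0,0.004],0,1],[[0,0,0.004],0,1]]';  python3 -m jog '[[[0,0,0.004],0,1],[[0,0,0.004],0,1]]'
```

```text
time: 23.1
tool_pos: [0.4968, -0.3012, 0.2938]
tool_rot: [3.141, 0.001, 1.608]
contact_force: [0.5, 0.9, 4.5]
opening: 0.0178
grip_force: 20.1
time: 23.35
tool_pos: [0.4971, -0.3013, 0.2924]
tool_rot: [3.139, 0.001, 1.608]
contact_force: [1.2, -0.0, 5.8]
opening: 0.0179
grip_force: 20.2
```

```bash
python3 -m jog '[[[0.003,0,-0.003],0,1],[[0.003,0,-0.003],0,0.77],[[0.003,0,-0.003],0,0.76],[[0.003,0,0.002],0,0.75],[[0.003,0,0.008],0,0.74],[[0.003,0,0.014],0,0.73],[[0.003,0,0.018],0,0.73],[[0.003,0,0.018],0,0.73]]'
python3 - <<'E'
from multi import *
i=cams.read_camera("side");o=observe()
cv2.imwrite("pics/s9.png",cv2.resize(i[170:370,190:390,::-1],None,fx=3,fy=3,interpolation=cv2.INTER_CUBIC))
many(["side","top"],["lid_tongue","lid_edge","lid_batten","lid","button_tip"],1)
E
```

```text
time: 24.35
tool_pos: [0.4966, -0.2999, 0.2841]
tool_rot: [-3.141, -0.0, 1.608]
contact_force: [-0.6, -0.2, 0.1]
opening: 0.0248
grip_force: 0.0
side lid_tongue [0.573, -0.2988, 0.0655] 1 [0.0, 0.0, 0.0]
side lid_edge [0.4212, -0.3014, 0.1071] 1 [0.0, 0.0, 0.0]
side lid_batten [0.495, -0.3011, 0.1101] 1 [0.0, 0.0, 0.0]
side lid [0.4882, -0.304, 0.0835] 1 [0.0, 0.0, 0.0]
side button_tip [0.3978, -0.2611, 0.0884] 1 [0.0, 0.0, 0.0]
top lid_tongue [0.5674, -0.3002, 0.0668] 1 [0.0, 0.0, 0.0]
top lid_edge [0.4229, -0.3028, 0.1026] 1 [0.0, 0.0, 0.0]
top lid_batten None 0 
top lid [0.493, -0.3044, 0.0794] 1 [0.0, 0.0, 0.0]
top button_tip [0.425, -0.3031, 0.1036] 1 [0.0, 0.0, 0.0]
```

View pics/s9.png

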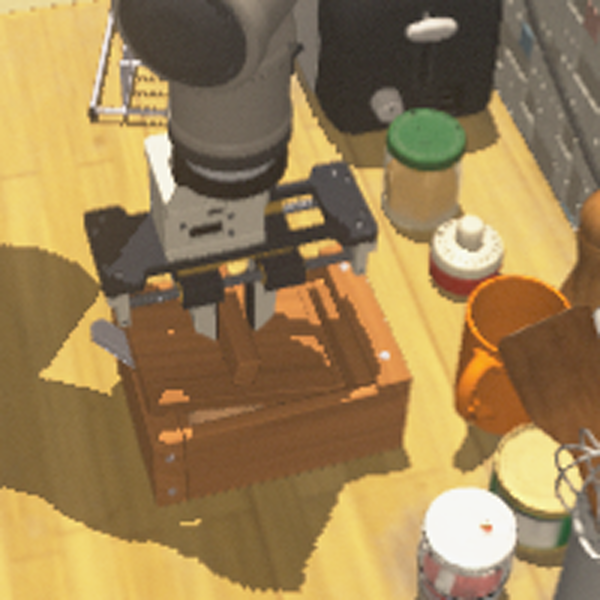

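The crop shows the lid tipped: tongue end down in the recess at (350,330), near end up on the button's screw, batten loose between the fingers. I slide it forward so the tongue goes under the strip.

```bash
python3 -m jog '[[[0,0.008,0],0,0.73],[[0,0.016,0.002],0,0.73],[[0,0.024,0.004],0,0.73],[[0,0.032,0.006],0,0.73],[[0,0.032,0.006],0,0.73]]'
python3 - <<'E'
from multi import *
many(["side","top"],["lid_tongue","lid_edge","lid_batten","lid"],1)
E
```

```text
time: 25.62
tool_pos: [0.5082, -0.2996, 0.2826]
tool_rot: [-3.137, -0.0, 1.609]
contact_force: [-12.1, -0.2, 11.0]
opening: 0.0248
grip_force: 7.4
side lid_tongue [0.5124, -0.2967, 0.0039] 1 [0.0, 0.0, 0.0]
side lid_edge [0.4323, -0.2978, 0.1065] 1 [0.0, 0.0, 0.0]
side lid_batten [0.5064, -0.2986, 0.1086] 1 [0.0, 0.0, 0.0]
side lid [0.4975, -0.3052, 0.0833] 1 [0.0, 0.0, 0.0]
top lid_tongue [0.5776, -0.2971, 0.0645] 1 [0.0, 0.0, 0.0]
top lid_edge [0.4284, -0.3012, 0.1011] 1 [0.0, 0.0, 0.0]
top lid_batten None 0 
top lid [0.5007, -0.3015, 0.0792] 1 [0.0, 0.0, 0.0]
```

```bash
python3 -m jog '[[[0,0,-0.01],0,0.73],[[0,0,-0.012],0,0.73]]'; python3 -m jog '[[[0,0.006,0],0,0.73],[[0,0.01,0],0,0.73],[[0,0.01,0],0,0.73]]'
python3 - <<'E'
from multi import *
i=cams.read_camera("side")
cv2.imwrite("pics/s10.png",cv2.resize(i[170:370,190:390,::-1],None,fx=3,fy=3,interpolation=cv2.INTER_CUBIC))
many(["side","top"],["lid_tongue","lid_edge","lid_batten","lid"],1)
E
```

```text
time: 26.38
tool_pos: [0.5091, -0.2996, 0.2866]
tool_rot: [-3.14, -0.0, 1.608]
contact_force: [-5.1, -0.9, 0.6]
opening: 0.0247
grip_force: 2.3
time: 26.75
tool_pos: [0.5109, -0.2997, 0.286]
tool_rot: [-3.132, -0.002, 1.609]
contact_force: [-18.2, -3.2, 7.2]
opening: 0.0249
grip_force: 9.7
side lid_tongue [0.5798, -0.3005, 0.0645] 1 [0.0, 0.0, 0.0]
side lid_edge None 0 
side lid_batten [0.5074, -0.2978, 0.1097] 1 [0.0, 0.0, 0.0]
side lid [0.5004, -0.3072, 0.0849] 1 [0.0, 0.0, 0.0]
top lid_tongue [0.5782, -0.2949, 0.0688] 1 [0.0, 0.0, 0.0]
top lid_edge [0.4344, -0.3037, 0.1086] 1 [0.0, 0.0, 0.0]
top lid_batten [0.5076, -0.3024, 0.1061] 1 [0.0, 0.0, 0.0]
top lid [0.5003, -0.3007, 0.0808] 1 [0.0, 0.0, 0.0]
```

View pics/s10.png

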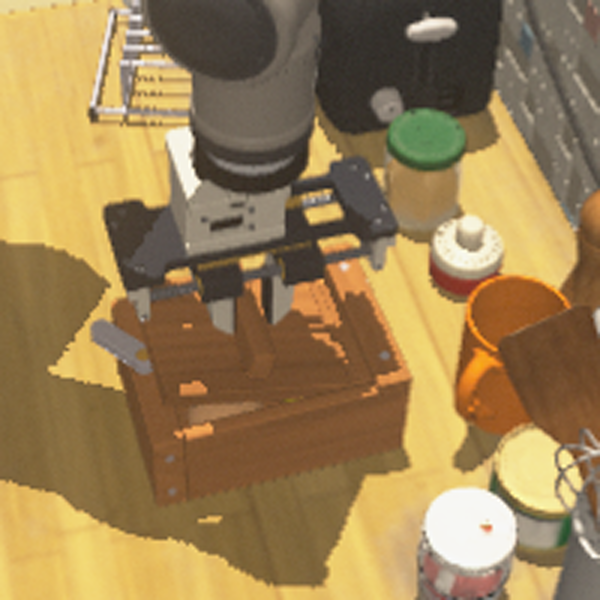

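The crop shows the tongue end at the strip (375,375) but not under it, with the near end still high beside the screw (145,355). The push was blocked at 18 N. The tongue may have dipped inside the ledge, so I back off, regrip level and lift a little, then tip it again with the tongue further forward.

```bash
python3 -m jog '[[[0,-0.01,0],0,0.73],[[0,-0.02,0],0,0.73],[[0,-0.025,-0.003],0,0.8],[[0,-0.025,-0.006],0,1],[[0,-0.025,-0.006],0,1],[[0,-0.025,-0.006],0,1],[[0,-0.025,-0.03],0,1],[[0,-0.025,-0.06],0,1],[[0,-0.025,-0.06],0,1]]' 20
python3 - <<'E'
from multi import *
i=cams.read_camera("side");cv2.imwrite("pics/s11.png",i[:,:,::-1])
o=observe();print(np.round(o["tool_pos"],4),o["tool_rot"],o["opening"])
many(["side","top"],["lid_tongue","lid_edge","lid_batten","box_strip"],2)
E
```

```text
time: 28.42
tool_pos: [0.5037, -0.2999, 0.3124]
tool_rot: [3.139, 0.002, 1.608]
contact_force: [-0.5, -1.4, -2.5]
opening: 0.0189
grip_force: 18.9
[ 0.5035 -0.2997  0.3116] [3.14013750e+00 1.09724710e-03 1.60819961e+00] 0.01909955969384824
side lid_tongue [0.578, -0.2968, 0.0867] 2 [0.003, 0.0, 0.003]
side lid_edge [0.4313, -0.2988, 0.1277] 2 [0.002, 0.001, 0.005]
side lid_batten [0.5028, -0.2992, 0.1306] 2 [0.001, 0.004, 0.002]
side box_strip [0.5845, -0.2956, 0.0766] 2 [0.001, 0.004, 0.0]
top lid_tongue [0.5769, -0.3004, 0.0888] 2 [0.001, 0.006, 0.001]
top lid_edge [0.4309, -0.3027, 0.1224] 1 [0.0, 0.0, 0.0]
top lid_batten None 0 
top box_strip [0.5841, -0.2946, 0.0764] 2 [0.001, 0.004, 0.001]
```

The lid now sits in the grip tipped about 13°, tongue down. I use that: lower the tongue onto the ledge, then slide forward.

```bash
python3 -m jog '[[[0,0.005,0.015],0,1],[[0,0.005,0.03],0,1],[[0,0.005,0.036],0,1],[[0,0.005,0.036],0,1]]'; python3 -m jog '[[[0,0,0.004],0,1],[[0,0,0.004],0,1]]'
python3 - <<'E'
from multi import *
many(["side","top"],["lid_tongue","lid_edge","lid_batten"],2)
E
```

```text
time: 29.98
tool_pos: [0.5054, -0.2996, 0.2959]
tool_rot: [-3.141, -0.001, 1.608]
contact_force: [-0.5, 0.7, -2.5]
opening: 0.0189
grip_force: 18.9
time: 30.22
tool_pos: [0.5054, -0.2996, 0.2947]
tool_rot: [3.142, -0.0, 1.608]
contact_force: [0.3, -0.3, -2.0]
opening: 0.0188
grip_force: 18.9
side lid_tongue [0.5805, -0.2971, 0.0733] 2 [0.001, 0.001, 0.0]
side lid_edge [0.4328, -0.3021, 0.113] 2 [0.001, 0.001, 0.001]
side lid_batten [0.505, -0.3004, 0.1142] 2 [0.003, 0.001, 0.001]
top lid_tongue [0.5778, -0.2989, 0.0747] 2 [0.0, 0.002, 0.002]
top lid_edge [0.4318, -0.3021, 0.1066] 2 [0.001, 0.003, 0.001]
top lid_batten None 0
```

```bash
python3 -m jog '[[[0.002,0,0.006],0,1],[[0.002,0,0.006],0,1]]'; python3 -m jog '[[[0,0,0.004],0,1],[[0,0,0.004],0,1]]'; python3 -m jog '[[[0,0.005,0],0,1],[[0,0.01,0],0,1],[[0,0.01,0],0,1]]'
```

```text
time: 31.28
tool_pos: [0.5053, -0.2986, 0.292]
tool_rot: [-3.141, -0.001, 1.608]
contact_force: [0.2, -0.3, -2.2]
opening: 0.0189
grip_force: 18.9
time: 31.52
tool_pos: [0.5054, -0.2988, 0.2905]
tool_rot: [-3.141, -0.0, 1.608]
contact_force: [-0.5, 0.6, -2.2]
opening: 0.0189
grip_force: 18.9
time: 31.9
tool_pos: [0.5096, -0.2986, 0.2907]
tool_rot: [3.141, -0.0, 1.608]
contact_force: [-0.3, 0.4, -2.1]
opening: 0.019
grip_force: 18.9
```

```bash
python3 -m jog '[[[0,0.005,0],0,1],[[0,0.008,0],0,1],[[0,0.008,0],0,1]]'; python3 - <<'E'
from multi import *
many(["side","top"],["lid_tongue","lid_edge","lid_batten"],2)
E
```

```text
time: 32.28
tool_pos: [0.5127, -0.2985, 0.2906]
tool_rot: [3.142, -0.0, 1.608]
contact_force: [0.7, -0.3, -2.1]
opening: 0.0186
grip_force: 18.9
side lid_tongue [0.651, -0.2076, 0.034] 2 [0.127, 0.177, 0.07]
side lid_edge [0.4404, -0.2972, 0.107] 2 [0.001, 0.001, 0.002]
side lid_batten [0.5143, -0.3005, 0.1085] 1 [0.0, 0.0, 0.0]
top lid_tongue [0.587, -0.2969, 0.069] 2 [0.0, 0.0, 0.001]
top lid_edge [0.4394, -0.3028, 0.1031] 2 [0.001, 0.003, 0.001]
top lid_batten None 0
```

```bash
python3 -m jog '[[[0,0.005,0],0,1],[[0,0.01,0],0,1],[[0,0.01,0],0,1]]'; python3 -m jog '[[[0,0.004,0],0,1],[[0,0.004,0],0,1]]'
```

```text
time: 33.45
tool_pos: [0.5168, -0.2983, 0.2906]
tool_rot: [3.141, -0.0, 1.608]
contact_force: [-0.4, -0.1, -1.9]
opening: 0.0194
grip_force: 18.9
time: 33.7
tool_pos: [0.5183, -0.2983, 0.2907]
tool_rot: [3.141, -0.0, 1.608]
contact_force: [-0.3, -0.2, -2.2]
opening: 0.0187
grip_force: 18.9
```

```bash
python3 -m jog '[[[0,0.004,0],0,1],[[0,0.007,0],0,1],[[0,0.007,0],0,1]]'; python3 - <<'E'
from multi import *
many(["side","top"],["lid_tongue","lid_edge","lid_batten"],2)
E
```

```text
time: 34.08
tool_pos: [0.5211, -0.2982, 0.2907]
tool_rot: [3.142, -0.0, 1.608]
contact_force: [-0.0, -0.5, -2.0]
opening: 0.0189
grip_force: 18.9
side lid_tongue [0.596, -0.2964, 0.0675] 2 [0.003, 0.002, 0.002]
side lid_edge [0.4472, -0.3014, 0.1066] 2 [0.003, 0.001, 0.001]
side lid_batten [0.5191, -0.2981, 0.0549] 2 [0.006, 0.002, 0.106]
top lid_tongue [0.5968, -0.2963, 0.0701] 2 [0.0, 0.002, 0.002]
top lid_edge [0.4482, -0.3005, 0.1048] 2 [0.004, 0.001, 0.0]
top lid_batten None 0
```

```bash
python3 -m jog '[[[0,0,0],0,0.77],[[0,-0.004,0.008],0,0.76],[[0,-0.008,0.018],0,0.74],[[0,-0.013,0.03],0,0.72],[[0,-0.018,0.04],0,0.7],[[0,-0.019,0.05],0,0.67],[[0,-0.019,0.05],0,0.67]]'; python3 - <<'E'
from multi import *
i=cams.read_camera("side");cv2.imwrite("pics/s12.png",i[:,:,::-1])
many(["side","top"],["lid_tongue","lid_edge","lid_batten","lid"],2)
E
```

```text
time: 35.75
tool_pos: [0.5133, -0.2984, 0.2703]
tool_rot: [-3.141, -0.0, 1.608]
contact_force: [-0.6, -0.3, 0.9]
opening: 0.0301
grip_force: 0.0
side lid_tongue [0.5998, -0.2962, 0.0669] 1 [0.0, 0.0, 0.0]
side lid_edge [0.4468, -0.2986, 0.0727] 2 [0.003, 0.0, 0.0]
side lid_batten [0.5182, -0.2986, 0.0905] 2 [0.0, 0.003, 0.005]
side lid [0.5155, -0.3025, 0.0676] 2 [0.0, 0.0, 0.003]
top lid_tongue [0.5944, -0.2976, 0.0693] 2 [0.003, 0.001, 0.002]
top lid_edge [0.4474, -0.3012, 0.0713] 2 [0.001, 0.002, 0.004]
top lid_batten None 0 
top lid [0.5181, -0.3025, 0.0626] 2 [0.003, 0.002, 0.001]
```

The numbers show the lid seated: near edge middle at z≈0.072, tongue at 0.068. Next the button. I raise, close the fingers, go outside the wing and down beside it.

```bash
python3 -m jog '[[[0,0,-0.08],0,0.67],[[0,0,-0.15],0,1],[[0.005,-0.1,-0.15],0,1],[[0.01,-0.2,-0.15],0,1],[[0.01,-0.3,-0.15],0,1],[[0.01,-0.34,-0.15],0,1],[[0.01,-0.34,-0.15],0,1],[[0.01,-0.34,-0.15],0,1]]'; python3 - <<'E'
from multi import *
i=cams.read_camera("side");o=observe()
j=cams.read_camera("top")
cv2.imwrite("pics/s13.png",np.vstack([cv2.resize(i[220:360,200:400],(560,392)),cv2.resize(j[195:295,315:515],(560,200))])[:,:,::-1])
print(np.round(o["tool_pos"],4),o["opening"])
many(["side","top"],["button_tip","button_pivot","lid_edge","lid_tongue","lid"],2)
E
```

```text
time: 37.8
tool_pos: [0.3783, -0.2998, 0.3308]
tool_rot: [3.141, 0.001, 1.608]
contact_force: [0.7, 0.3, -0.5]
opening: 0.0005
grip_force: 0.0
[ 0.3783 -0.2997  0.3307] 0.0004076885894543785
side button_tip [0.4002, -0.2643, 0.0854] 2 [0.0, 0.002, 0.0]
side button_pivot [0.4293, -0.3081, 0.0887] 2 [0.002, 0.001, 0.001]
side lid_edge [0.4468, -0.3013, 0.0753] 2 [0.003, 0.0, 0.004]
side lid_tongue [0.5985, -0.2945, 0.0672] 2 [0.001, 0.001, 0.0]
side lid [0.6049, -0.3244, 0.0319] 2 [0.177, 0.045, 0.065]
top button_tip [0.4009, -0.2644, 0.0882] 2 [0.002, 0.0, 0.002]
top button_pivot [0.431, -0.3013, 0.089] 2 [0.001, 0.001, 0.004]
top lid_edge [0.4467, -0.3034, 0.0698] 2 [0.0, 0.0, 0.003]
top lid_tongue [0.5977, -0.2969, 0.0674] 2 [0.0, 0.001, 0.003]
top lid [0.5182, -0.3005, 0.0612] 2 [0.002, 0.001, 0.0]
```

View pics/s13.png

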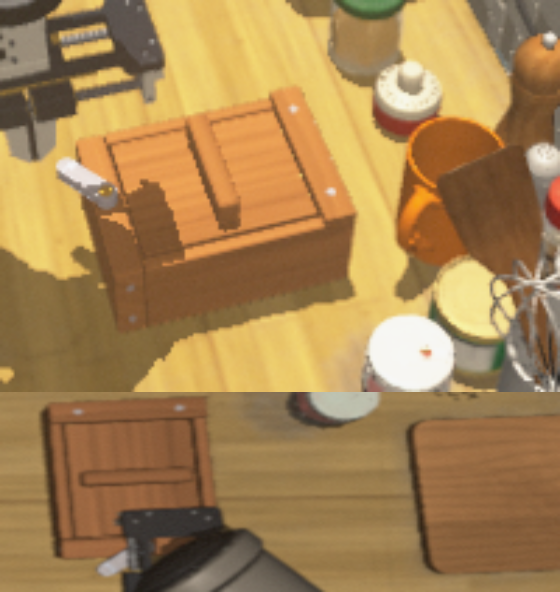

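The picture shows the lid flush in the box, with batten and strip visible. The button wing, from (105,195) to (65,165), still points outward, and the closed fingers are behind it at (35,140). I lower and sweep the wing clockwise.

```bash
python3 -m jog '[[[0,0,0.1],0,1],[[0,0,0.167],0,1],[[0,0,0.167],0,1]]'; python3 -m jog '[[[0.015,0.0155,0],0,1],[[0.048,0.03,0],0,1],[[0.062,0.045,0],0,1],[[0.075,0.059,0],0,1],[[0.103,0.082,0],0,1],[[0.1,0.106,0],0,1],[[0.091,0.129,0],0,1],[[0.0755,0.1475,0],0,1],[[0.0625,0.1575,0],0,1],[[0.0485,0.166,0],0,1],[[0.0485,0.166,0],0,1]]'; python3 - <<'E'
from multi import *
o=observe();print(np.round(o["tool_pos"],4))
many(["side","top"],["button_tip","button_pivot"],2)
E
```

```text
time: 39.48
tool_pos: [0.3769, -0.2991, 0.2624]
tool_rot: [-3.139, -0.003, 1.608]
contact_force: [0.2, -0.8, -0.3]
opening: 0.0003
grip_force: 0.0
time: 40.85
tool_pos: [0.4431, -0.2785, 0.2638]
tool_rot: [3.141, 0.001, 1.608]
contact_force: [-0.6, 1.4, -0.1]
opening: 0.0005
grip_force: 0.3
[ 0.4431 -0.2785  0.2638]
side button_tip [0.4788, -0.2892, 0.0882] 2 [0.001, 0.003, 0.003]
side button_pivot [0.4294, -0.3076, 0.0888] 2 [0.002, 0.002, 0.002]
top button_tip [0.5977, -0.2936, 0.0702] 1 [0.0, 0.0, 0.0]
top button_pivot None 0
```

```bash
python3 -m jog '[[[-0.006,0.012,0],0,1],[[-0.012,0.022,0],0,1],[[-0.014,0.022,0],0,1],[[-0.014,0.022,0],0,1]]'; python3 - <<'E'
from multi import *
o=observe();print(np.round(o["tool_pos"],4))
many(["side"],["button_tip","button_pivot"],4)
E
```

```text
time: 41.95
tool_pos: [0.4522, -0.2829, 0.2638]
tool_rot: [3.141, -0.0, 1.608]
contact_force: [1.2, 2.3, -1.3]
opening: 0.0002
grip_force: 0.9
[ 0.4522 -0.2829  0.2638]
side button_tip [0.4887, -0.2994, 0.0833] 4 [0.037, 0.005, 0.024]
side button_pivot [0.4301, -0.3083, 0.0897] 4 [0.001, 0.004, 0.002]
```

```bash
python3 -m jog '[[[0.01,0,0],0,1],[[0.01,0,-0.1],0,1],[[0.01,0,-0.25],0,1],[[-0.08,0.06,-0.26],0,1],[[-0.19,0.12,-0.26],0,1],[[-0.19,0.12,-0.26],0,1],[[-0.19,0.12,-0.26],0,1]]'; python3 - <<'E'
from multi import *
i=cams.read_camera("wrist");o=observe();cv2.imwrite("pics/w14.png",i[:,:,::-1])
cv2.imwrite("pics/w14c.png",cv2.resize(i[30:240,130:430,::-1],None,fx=2.5,fy=2.5,interpolation=cv2.INTER_CUBIC))
print(np.round(o["tool_pos"],4))
many(["wrist"],["button_tip","button_pivot","lid_edge","lid_tongue","lid","box_seat","lid_batten"],3)
E
```

```text
time: 43.42
tool_pos: [0.5024, -0.3568, 0.3673]
tool_rot: [-3.14, -0.001, 1.608]
contact_force: [-1.3, 1.1, 0.4]
opening: 0.0004
grip_force: 0.0
[ 0.5023 -0.3565  0.3676]
wrist button_tip [0.4771, -0.3035, 0.0846] 3 [0.001, 0.002, 0.001]
wrist button_pivot [0.4298, -0.3027, 0.0907] 3 [0.003, 0.001, 0.003]
wrist lid_edge [0.4458, -0.3003, 0.0754] 3 [0.004, 0.003, 0.0]
wrist lid_tongue [0.5978, -0.2984, 0.07] 3 [0.002, 0.005, 0.001]
wrist lid [0.5172, -0.3018, 0.0649] 3 [0.003, 0.002, 0.002]
wrist box_seat None 0 
wrist lid_batten [0.5175, -0.2999, 0.0949] 3 [0.002, 0.003, 0.003]
```

View pics/w14c.png

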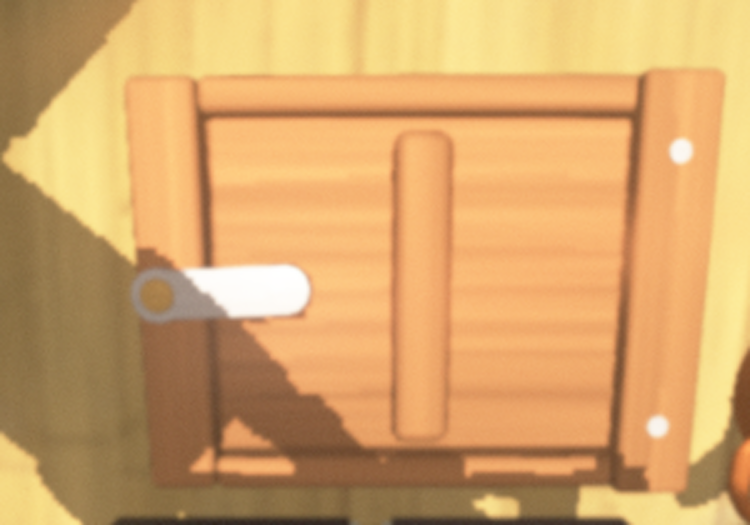

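The crop shows the lid flush. The wing lies over it, from its pivot (157,295) to its tip (310,290), nearly parallel to the rims. I compute the exact angle.

```bash
python3 - <<'E'
from look import *
g=cv2.imread("pics/w14.png")
o=observe();yaw=o["tool_rot"][2]-np.pi/2
def ang(P,z):
    w=ray2plane("wrist",P,z)[:,:2].astype(np.float32)*1000
    x,y,x0,y0=cv2.fitLine(w,cv2.DIST_L2,0,.01,.01).ravel();return np.degrees(np.arctan(y/x)-yaw),len(P)
print("wing up",ang(edge(g,'row',(206,244),130,142)[0],.0945)); print("wing low",ang(edge(g,'row',(222,246),150,162)[0],.0945))
print("rim",ang(edge(g,'row',(220,380),52,66)[0],.081))
w=ray2plane("wrist",[[130+157/2.5,30+295/2.5],[130+310/2.5,30+290.5/2.5]],.0945)[:,:2];d=w[1]-w[0];print("axis",np.degrees(np.arctan2(d[1],d[0])-yaw),np.linalg.norm(d))
o=observe();print(np.round(o["contact_force"],1),o["time"])
E
```

```text
wing up (np.float64(2.2373825396878204), 18)
wing low (np.float64(3.4785747609462927), 12)
rim (np.float64(0.26134392600601664), 80)
axis 1.4865095497676453 0.050102231499076326
[ 0.7 -0.3 -1.1] 44.675
```

```bash
python3 -c "
from cell import robot
print(robot.hand_in())"
```

```text
the job is handed in; nothing more can be done
None
```

I handed the job in at about 45 s: the lid was laid flat, retaken by its batten and seated flush with its tongue under the strip. The turnbutton sits over the lid within about 2° of square, I did not touch the jar, timer or mug, and the hand-in returned no verdict.

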